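# Clamp the cake-mould frame to the slotted board

### The job

Clamp the cake-mould frame to the slotted board with the hammer-head bolt from the white stand: lower its head lengthwise into the board's slot, turn the bolt clockwise a quarter turn until it stops with the head square under the slot's lips, and slide it along the slot right home into the notch of the frame's lug. Then screw its bar nut down clockwise until it is firmly tight on the lug, and let go. Leave the frame in its place against the stops and do not disturb the other things on the table.

Things in the scene. Friction and masses are not known exactly. Their poses are not given: they have to be found in the camera images.
- board: Fixed aluminium board on the table, 270 (x) x 320 (y) mm, 27 mm thick; origin on the table, 115 mm from its -x edge, midway in y. A T-slot runs along y at board x = -70 mm: mouth 24 mm wide, lips 10 mm thick, under them a cavity 46 mm wide, 13 mm high, its floor 4 mm above the origin. Steel stops 12 mm high on its +x edge and +y end locate the frame.
- entry (a point): Point on the slot's centre line, level with the board's top, 90 mm to -y of the board's origin, where the slot is free above and the head can be lowered in; axes as the board's. The slot runs along its y.
- frame: Loose steel cake-mould frame (0.95 kg) on the board, against the stops, axes along the board's: tray of eight cells, 127 (x) x 225 (y) x 22 mm high, origin under the tray's centre. From its -x side a flat lug, 10 mm thick, 85 mm wide, reaches over the slot. Along the slot the lug has a notch 18 mm wide, 50 mm deep, open towards -y.
- notch (a point): Where the bolt's axis is when its shank is home against the closed end of the notch, level with the lug's top (37 mm above the table); axes as the frame's. About 103 mm along the slot (+y) from the entry point.
- tang (a point): Centre of the bolt's square top, by which it is carried and turned: 14 x 14 mm, 32 mm high, flats along the bolt's x and y; z up. Steel bolt 98 mm high, 0.27 kg with its nut, standing head down in a pocket 30 mm deep of a fixed white stand (100 x 75 x 40 mm): lift it 35 mm to clear. Below the tang a 14 mm round shank carries the nut.
- head (a point): Centre of the bolt's hammer head, on its axis 77 mm below the tang's centre, 5 mm above the bolt's foot: 44 (bolt's x) x 21 (y) x 10 mm thick. Two opposite corners are cut away: in the slot's cavity it turns clockwise, seen from above, from lengthwise to square and stops some 6 degrees beyond; anticlockwise it jams at about 45 degrees.
- nut: Aluminium bar nut on the bolt's shank: grip bar 62 (nut's x) x 24 (y) x 20 mm high over a round flange 36 mm across, 7 mm thick. Origin on the axis at the flange's underside; the bar's middle is 17 mm, the nut's top 27 mm above it. With the bolt's foot on the slot's floor the flange starts 1 to 3 mm clear above the lug.
- nut_bar (a point): Middle of the nut's grip bar; x along the bar. Thread: a clockwise turn seen from above brings the nut 20 mm down the bolt (3.2 mm per rad), with light drag. Tight, its flange is 30 mm above the bolt's foot, against 34 to 36 mm at the start; with some squeeze that takes 1.4 to 2.4 rad. Once tight, resistance rises steeply; it does not work loose.
- bowl: Steel bowl 120 mm wide, 55 mm high; a bystander, to be left alone. Origin under its centre.
- cutter: Steel ring cutter 64 mm wide, 30 mm high; a bystander, to be left alone. Origin under its centre.
- cutter_big: Steel ring cutter 84 mm wide, 30 mm high; a bystander, to be left alone. Origin under its centre.
- spatula: Spatula lying flat at the far right; a bystander, to be left alone. Origin under its centre.
- sanitiser: Clear bottle 150 mm high; a bystander, to be left alone. Origin under its centre.
- press: Wooden dough press block 55 x 45 x 35 mm; a bystander, to be left alone. Origin under its centre.
There are look-alikes about, which are no part of the job. Leave any black, brown or purple look-alike of the part that bears tang alone.

How it is judged:
On the way, in this order (a step that is already met when the one before it is completed fails the run):
1. the bolt's head is down in the slot, below the lips (z of head in the frame of board between 0.003 and 0.0165 m and x of head in the frame of board between -0.075 and -0.065 m and y of head in the frame of board between -0.16 and 0.16 m and angle between head's own z axis and vertical below 0.12 rad), for 0.1 s.
2. the head is square under the lips and the shank is home in the notch (all of step 1 and angle between the x axis of head and the y axis of board, either way round above 1.27 rad and horizontal distance between head and notch below 0.007 m), for 0.2 s.
At the end, for the whole second after the job is handed in: Bolt upright, its head under the lips and square to the slot within 17 degrees, its axis within 7 mm of the notch's home point; nut pressing on the frame with over 20 N; the notch within 10 mm of where it started; at rest (all of step 2 and contact force between nut and frame above 20 N and distance of notch from where it was at the start of the episode below 0.01 m and linear speed of nut below 0.01 m/s); the robot touches nothing.
It fails at once if another thing on the table is pushed away by more than 30 mm or the frame by more than 25 mm (distance of any of bowl, cutter, cutter_big, spatula, sanitiser, press from where it was at the start of the episode above 0.03 m or distance of notch from where it was at the start of the episode above 0.025 m).
It also fails if it takes over 72 s, if anything falls off the work surface, if the arm or the gripper's body presses on something with over 40 N, if the wrist force passes 120 N, or if a joint passes its speed limit or range.

### The arm

A 7-joint arm with a two-finger parallel gripper is mounted at the origin on the work surface. World frame = base frame: x ahead of the robot, y to its left, z up, the work surface at z = 0. Lengths are in m, angles in rad, forces in N, time in s.
With the tool pointing down it reaches from about 0.35 to 0.9 m from the base axis. Payload 8.1 kg.
Tool frame: the origin (TCP) lies at the very end of the fingers, on their centre line; the grasp point (between the pads) lies 19 mm behind it (arm.tcp_to_grasp is the z of the grasp point in the tool frame, in m); z points along the fingers, y is the line along which they close (so a half turn about z gives the same grasp; the last joint's range is limited). The gripper opens to 92 mm and grips with 3 to 60 N. Pads are 19 mm wide; open, the fingers measure 130 mm over their backs; the gripper's body (75 mm by 190 mm) begins 47 mm behind the grasp point.
Start: joints at [-1.294, 0.434, 0.025, 1.573, -0.012, 1.134, -0.075], TCP at [0.232, 0.58, 0.227] pointing down, gripper open.
Joint ranges: [-2.62, 2.62], [-0.44, 2.09], [-1.27, 1.32], [0.08, 2.57], [-1.32, 4.46], [0.12, 2], [-2.74, 2.74]. Speed limits (rad/s): [2.22, 2.22, 3.01, 3.01, 3.14, 3.14, 3.14].

### API

Orientations are given as a rotation vector (axis times angle).
In Python, from cell import readout, vision, sign_off, arm gives the robot as it stands. The module is installed in compiled form; this text tells all that it offers.
- The arm moves only by the shell command python3 -m creep 'ROWS' [FORCE]. ROWS is JSON, a list of rows, each a list of 5 numbers: the shift along the tool's x, y, z in units of 4 cm (1.0 is 4 cm), then the turn about the tool's z in units of 4 degrees (1.0 is 4 degrees), then the opening, from 0 (shut) to 1 (fully open). A call has 1 to 12 rows; each row shifts and turns the commanded pose from where the row before left it, along the tool's axes as they then stand; what a row does not reach is not made up. A row lasts 1/8 s, in which the tool goes at most 62.5 mm and 10.7 degrees, less where a joint would pass 70% of its speed; a pose out of reach is approached as far as the arm can. A call with a number of a shift or a turn outside -1 to 1 is refused whole. A call with a gripper value outside its range is refused whole. The fingers move at their own pace and stop on an object; FORCE is the grip in N (left out, the last holds). Time passes only in rows, so rows that do not move let the fingers close. It gives the time, the measured TCP pose, the force, the opening and the grip force at its end, in the units of the state.
- readout.observe(): the state, without advancing time (a new reading comes with each control period).
- vision.get_image(name): name is "side" or "top" or "wrist"; returns a dict with "pixels" (480x640x3 uint8, blue, green, red), "z_map" (480x640 float32, m along the optical axis (not along the pixel's ray), 0 where there is no reading), "camera_matrix" (3x3 intrinsics, pixels), "k1" (the pictures are not rectified: a ray, as slopes to the right and down, at radius r is drawn at 1 + k1 r^2 times it, then the intrinsics apply), "position" and "rotation" of the camera in the world. Camera axes: x right, y up, looking along -z (the intrinsics and any distortion apply to the point x, -y, -z); pixel columns grow to the right and rows downward; lengths in m; the calibration is good to about 2 mm. A picture is of the moment at which its call begins.
- sign_off(): hands the job in; it is judged then, once.
The state is a dict: "clock": time; "joints": joint angles; "dq": joint speeds; "joint_efforts": joint torques, N m; "position": TCP position; "ee_rot": TCP orientation; "force": force on the tool from outside, world axes, zero at the start; "ft_torque": the same for the moment, N m; "width": opening from 0.0 (shut) to 1.0 (fully open); "gripper_force": force on a finger pad.
Only numpy, scipy, OpenCV 4.12 (cv2) and the standard library are available. Lean on these libraries where they do the work, as an engineer would, in place of code of your own. Each camera call takes 0.05 s, during which the arm holds its last target. There are 200 camera calls.

## Working session

There is one attempt and no reset: what is moved stays moved. The work goes in short steps, Python scripts to look and compute and a shell command to move; the robot and the scene stay as the last step left them, time stands still between calls to the robot, and variables do not carry over. Pictures are saved under pics/ and viewed, at most 10 in all, crops included, and the job is handed in when it is done.

```bash
mkdir -p pics
cat > h.py <<'E'
import numpy as np, cv2, pickle
from scipy.spatial.transform import Rotation as R
def grab(n):
    from cell import vision
    d=vision.get_image(n); pickle.dump(d,open(f'{n}.pkl','wb')); return d
def load(n): return pickle.load(open(f'{n}.pkl','rb'))
def rot(d):
    r=np.array(d['rotation'],float); return r if r.shape==(3,3) else R.from_rotvec(r).as_matrix()
def rays(d,uv):
    uv=np.array(uv,float).reshape(-1,1,2)
    # k1 only: invert by cv2
    p=cv2.undistortPoints(uv,np.array(d['camera_matrix'],float),np.array([d['k1'],0,0,0],float))[:,0]
    c=np.c_[p[:,0],-p[:,1],-np.ones(len(p))]
    return c@rot(d).T
def plane(d,uv,z):
    v=rays(d,uv); o=np.array(d['position'],float)
    return o+v*((z-o[2])/v[:,2])[:,None]
def pts(d,uv):
    uv=np.array(uv,int).reshape(-1,2); z=d['z_map'][uv[:,1],uv[:,0]]
    return np.array(d['position'])+rays(d,uv)*z[:,None]
E
python3 - <<'E'
from h import *
from cell import readout,arm
print(readout.observe(), arm.tcp_to_grasp)
for n in('top','side','wrist'):
    d=grab(n); cv2.imwrite(f'pics/{n}0.png',d['pixels']); print(n,d['position'],d['rotation'],d['k1'],d['camera_matrix'])
E
```

```text
{'clock': 0.0, 'joints': array([-1.29361007,  0.43521561,  0.02496834,  1.57409836, -0.01161374,
        1.13396726, -0.07512948]), 'dq': array([-6.10760801e-05,  3.87490596e-04,  2.13520693e-04, -1.22845774e-03,
       -3.38241072e-04,  6.87282331e-04, -3.47215676e-04]), 'joint_efforts': array([ 1.14906680e-05, -6.67846799e+01,  9.84985940e-01, -3.14461613e+01,
       -6.05136459e-02,  4.29449393e-02,  1.71904444e-04]), 'position': array([0.23156086, 0.57998006, 0.22594899]), 'ee_rot': array([-5.93112066e-01, -3.08492631e+00,  2.41020066e-03]), 'force': array([ 1.03356964,  0.36810982, -0.09976077]), 'ft_torque': array([ 0.00756792,  0.05023285, -0.02350117]), 'gripper_force': 0.0, 'width': 1.0013752292253209} -0.0188
top [4.32199591e-01 1.42034409e-03 1.44343572e+00] [ 0.06346986 -0.05298755 -1.56196524] -0.10732203225522394 [[511.3370173    0.         312.21914217]
 [  0.         511.3370173  235.96989576]
 [  0.           0.           1.        ]]
side [ 0.00704185 -0.80195724  0.73627852] [ 0.9317021  -0.2811867  -0.49274092] -0.093531636795248 [[512.39340191   0.         322.74143718]
 [  0.         512.39340191 246.84395927]
 [  0.           0.           1.        ]]
wrist [0.16606036 0.60710197 0.38420187] [-0.23551771 -0.15788514  1.18367034] -0.010196281644890814 [[378.73090623   0.         313.6816704 ]
 [  0.         378.73090623 243.61657286]
 [  0.           0.           1.        ]]
```

View pics/top0.png

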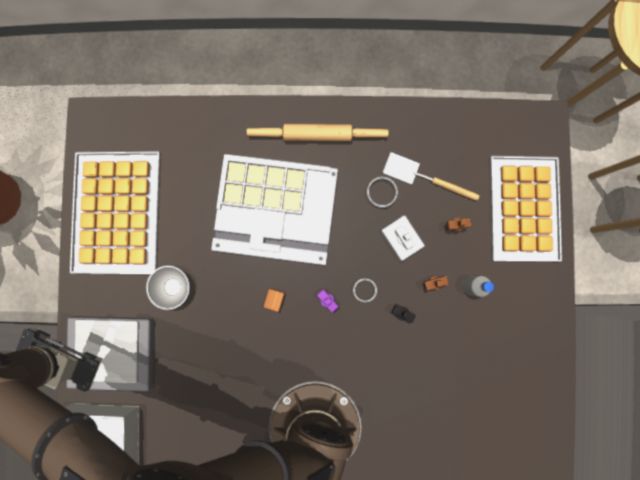

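View pics/side0.png

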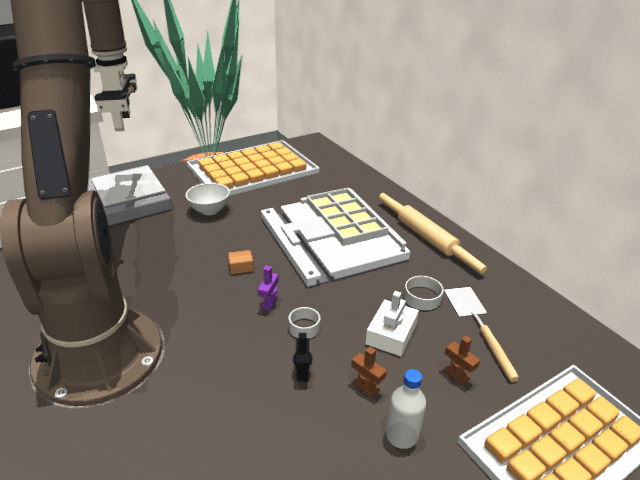

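The top view shows the board at about (275,210), with its slot along the lower edge and the lug notch near (257,240). The white stand with the light bolt is at (404,237). Bolt-like candidates are the stand bolt (404,237), purple (327,300), black (403,313), and browns (436,284) and (459,225). The pale metal one on the white stand fits, since only it stands in a white stand. I'll confirm it in an enlarged crop.

Run:
```python
from h import *
t=load('top');s=load('side')
a=cv2.resize(t['pixels'][205:270,370:440],(400,371),interpolation=cv2.INTER_CUBIC)
b=cv2.resize(s['pixels'][280:360,355:430],(348,371),interpolation=cv2.INTER_CUBIC)
c=cv2.resize(t['pixels'][150:270,205:345],(262,225),interpolation=cv2.INTER_CUBIC)
c2=cv2.resize(t['pixels'][220:268,208:332],(486,225),interpolation=cv2.INTER_CUBIC)
cv2.imwrite('pics/c1.png',np.vstack([np.hstack([a,b]),np.hstack([c,c2])]))
# height maps
v,u=np.mgrid[0:480,0:640]
P=pts(t,np.c_[u.ravel(),v.ravel()]).reshape(480,640,3)
np.save('P.npy',P)
np.set_printoptions(linewidth=250,precision=0,suppress=True)
print((P[215:262:1,385:428:1,2]*1000).round()[::2,::2])
print((P[226:266:2,212:332:4,2]*1000).round())
```

```text
[[  -0.   -7.    4.   10.   -3.    2.   -8.   -1.    3.   -3.    9.    3.    1.   -1.   -9.    1.   -1.    3.    2.    2.    1.    1.]
 [  -3.    6.   -6.   -2.   -3.   -1.   -4.   -0.    1.   44.   -4.   -2.    6.    1.    0.    3.    2.    3.   -6.    3.    4.   -2.]
 [  -5.    1.    2.   -1.    4.   -0.   -4.   40.   40.   39.   37.    1.    5.    1.   -1.    1.    1.    4.   -0.   -3.   -1.   -2.]
 [  -7.   -5.    2.   -3.   -2.   -0.   39.   37.   46.   41.   43.   36.    1.    0.    2.    2.   -4.   -2.    5.   -0.    0.   -0.]
 [  -3.   -1.    1.    6.   36.   32.   42.   42.   41.   38.   38.   38.    2.   -7.   -1.   -7.    2.   -2.   -0.    8.    3.    0.]
 [  -3.    2.   43.   31.   39.   41.   42.   39.   42.   32.   46.   39.   38.   -0.   -3.    1.   -1.   -0.    6.    2.    4.   -3.]
 [   0.   40.   36.   38.   41.   47.   40.   74.   74.   71.   40.   40.   39.   36.    4.    3.   -5.   -3.   -4.   -4.    1.   -1.]
 [  37.   40.   44.   43.   43.   68.   75.   72.   70.   70.   39.   44.   41.   42.   37.    3.    0.    1.    5.    1.    1.    1.]
 [  36.   31.   40. 
[... 5101 characters left out ...]
  -6.   -5.    2.    1.   -0.    2.    1.    3.   -1.    4.   -1.   -7.   15.   31.   29.   29.   27.   26.   26.   24.   31.   25.   32.   27.   -1.]
 [   2.   -2.   -4.    5.   -1.    6.    7.   -0.   -1.   -1.    2.   -1.    0.   -1.    2.    3.    3.    5.    1.   -2.    3.   17.   28.   29.   26.   28.   27.   26.   32.   -0.]
 [   4.    1.    3.    1.    2.   -6.    4.   -1.   -1.    4.   -4.    1.    4.   -4.    0.   -3.    4.    1.   -0.    7.   -1.   -2.    2.   -2.   -1.   21.   25.   31.   26.   -5.]
 [   1.    2.   -2.    1.   -8.   -0.    0.   -7.    3.    2.    3.   -1.   -6.    4.   -4.   -2.   -3.    3.   -1.    8.   -0.    3.   -1.    2.    1.   -1.   -1.    0.    4.    2.]]
```

View pics/c1.png

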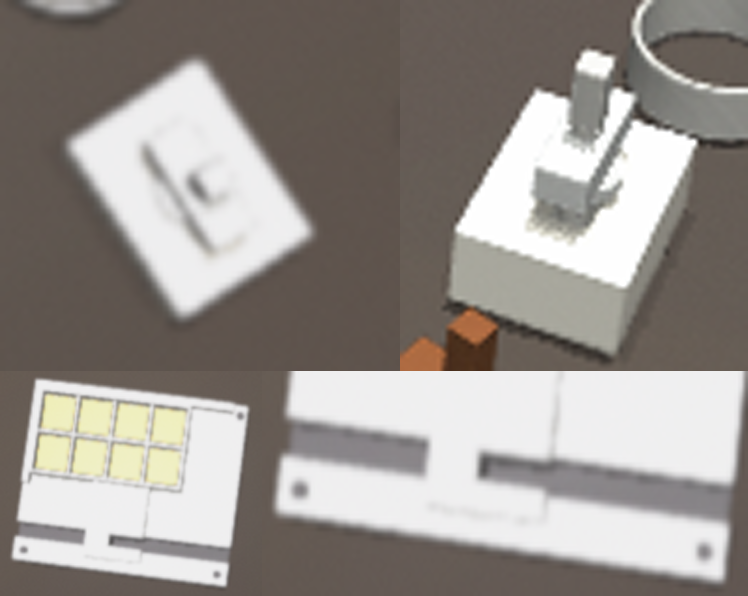

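The crop confirms the pale bolt on the white stand, crop centre about (200,180). Its nut bar runs along the stand's long axis, and the square tang is roughly aligned with it. The board's slot is the grey strip, and the notch opens to the right.

Run:
```python
from h import *
np.set_printoptions(precision=4,suppress=True)
t=load('top');s=load('side');P=np.load('P.npy');Z=P[...,2];img=t['pixels'];hsv=cv2.cvtColor(img,cv2.COLOR_BGR2HSV)
gray=img.max(2).astype(int)
def rect(m,z,box):
    M=np.zeros_like(m,np.uint8);u0,v0,u1,v1=box;M[v0:v1,u0:u1]=m[v0:v1,u0:u1]
    c=max(cv2.findContours(M,0,cv2.CHAIN_APPROX_NONE)[0],key=cv2.contourArea)[:,0]
    w=plane(t,c,z)[:,:2]; r=cv2.minAreaRect((w*1000).astype(np.float32)); return r
print('stand',rect((gray>150),.04,(375,205,440,270)))
zm=cv2.medianBlur(Z.astype(np.float32),3)
print('bar',rect((zm>.058)&(zm<.09),.0725,(385,215,428,262)))
v,u=np.where(zm[215:262,385:428]>.1);w=plane(t,np.c_[u+385,v+215],.108);print('tang top',w.mean(0),len(w),u.mean()+385,v.mean()+215)
print('board',rect((gray>130)&(hsv[...,1]<60)|(Z>.015),.027,(205,148,345,268)))
# slot
g=img.astype(int);m=(gray<175)&(gray>90)&(zm<.015)
M=np.zeros((480,640),bool);M[228:263,216:330]=m[228:263,216:330]
n,l,st,_=cv2.connectedComponentsWithStats(M.astype(np.uint8))
for i in range(1,n):
    if st[i,4]>60:
        vv,uu=np.where(l==i);w=(plane(t,np.c_[uu,vv],.027)*1000)[:,:2].astype(np.float32);print('slot',st[i],cv2.minAreaRect(w),np.median(gray[l==i]),w.min(0),w.max(0))
print(gray[240,250:275],gray[242,250:275])
```

```text
stand ((534.10107421875, -238.98397827148438), (102.78623962402344, 77.59397888183594), 33.19252014160156)
bar ((534.957275390625, -237.12770080566406), (61.83128356933594, 27.422222137451172), 32.04468536376953)
tang top [ 0.535  -0.2372  0.108 ] 28 406.64285714285717 235.35714285714286
board ((614.42578125, 119.2012939453125), (327.6686706542969, 277.77777099609375), 83.36646270751953)
slot [216 230  34  12 266] ((536.2359619140625, 234.0087432861328), (95.6928482055664, 21.49732780456543), 83.33905792236328) 137.0 [521.944  187.1646] [552.1373 280.3257]
slot [263 235  67  28 535] ((502.3654479980469, 56.173118591308594), (74.94691467285156, 183.4736328125), 0.44726625084877014) 136.0 [465.5434 -35.7194] [540.5539 148.0909]
slot [216 251  91  12 578] ((479.2530517578125, 153.48980712890625), (30.627979278564453, 250.822509765625), 0.5290770530700684) 100.0 [462.7849  27.9425] [493.537  279.0371]
[219 236 239 239 240 239 240 239 239 239 239 236 218 139  90  99 122 128
 122 120 120 120 120 121 120] [229 238 239 239 239 240 240 239 240 240 239 234 211 150 126 135 146 147
 144 144 142 141 141 140 141]
```

```bash
python3 -m creep '[[-0.8,-0.9,0,0,1],[-0.8,-0.9,0,0,1],[-0.8,-0.9,0,0,1],[-0.8,-0.9,0,0,1],[-0.8,-0.9,0,1,1],[-0.8,-0.9,0,1,1],[-0.8,-0.9,0,1,1],[-0.8,-0.9,0,1,1],[-0.8,-0.9,0,1,1]]'
cat > st.py <<'E'
import sys
from h import *
from cell import readout
np.set_printoptions(precision=4,suppress=True)
s=readout.observe();M=R.from_rotvec(s['ee_rot']).as_matrix()
print('t',s['clock'],'q',s['joints'],'p',s['position'],'F',s['force'],'T',s['ft_torque'],'w',s['width'],'gf',s['gripper_force'])
print('yaw y',np.degrees(np.arctan2(M[1,1],M[0,1])),'z',M[:,2])
if len(sys.argv)>3: # target x y z yawOfToolY
    a=[float(k) for k in sys.argv[1:]]
    print('shift units',M.T@(np.array(a[:3])-s['position'])/.04)
    if len(a)>3:print('turn units',-((a[3]-np.degrees(np.arctan2(M[1,1],M[0,1]))+180)%360-180)/4)
E
python3 st.py .535 -.237 .22 -57
```

```text
clock: 1.27
position: [0.3466, 0.1631, 0.2267]
ee_rot: [1.123, 2.934, 0.0]
force: [1.1, -0.3, 0.2]
width: 1.006
gripper_force: 0.0
t 1.275 q [-0.824   0.0215  0.2521  2.1249 -0.0064  0.9957  0.2709] p [0.3466 0.1631 0.2267] F [ 1.1384 -0.2598  0.2421] T [-0.0402 -0.036   0.0461] w 1.0055934252904057 gf 0.0
yaw y 48.0921312982392 z [ 0.0002  0.0002 -1.    ]
shift units [-10.1869  -4.2978   0.167 ]
turn units 26.2730328245598
```

```bash
python3 -m creep '[[-0.85,-0.36,0,0,1],[-0.85,-0.36,0,0,1],[-0.85,-0.36,0,0,1],[-0.85,-0.36,0,0,1],[-0.85,-0.36,0,0,1],[-0.85,-0.36,0,0,1],[-0.85,-0.36,0,0,1],[-0.85,-0.36,0,0,1],[-0.85,-0.36,0,0,1],[-0.85,-0.36,0,0,1],[-0.85,-0.36,0,0,1],[-0.85,-0.36,0,0,1]]' >/dev/null
python3 -m creep '[[0,0,0,1,1],[0,0,0,1,1],[0,0,0,1,1],[0,0,0,1,1],[0,0,0,1,1],[0,0,0,1,1],[0,0,0,1,1],[0,0,0,1,1],[0,0,0,1,1],[0,0,0,1,1],[0,0,0,1,1],[0,0,0,1,1]]' >/dev/null
python3 -m creep '[[0,0,0,1,1],[0,0,0,1,1],[0,0,0,1,1],[0,0,0,1,1],[0,0,0,1,1],[0,0,0,1,1],[0,0,0,1,1],[0,0,0,1,1],[0,0,0,1,1],[0,0,0,1,1],[0,0,0,1,1],[0,0,0,1,1]]' >/dev/null
python3 st.py .535 -.237 .22 -57
python3 - <<'E'
from h import *
d=grab('wrist'); cv2.imwrite('pics/w1.png',d['pixels']); print(d['position'],d['rotation'])
E
```

```text
t 5.775 q [-0.3628  0.528   1.0467  1.7273 -0.4919  1.1775 -0.0147] p [ 0.5356 -0.2357  0.2265] F [-0.0083  0.8877  0.4392] T [-0.1187  0.1336 -0.0259] w 0.9964878477187179 gf 0.0
yaw y -47.882159275267156 z [-0.0004  0.0003 -1.    ]
shift units [-0.0341  0.0146  0.162 ]
turn units 2.279460181183211
[ 0.58854781 -0.1875889   0.38464457] [-0.25105738  0.11212091 -0.83055085]
```

View pics/w1.png

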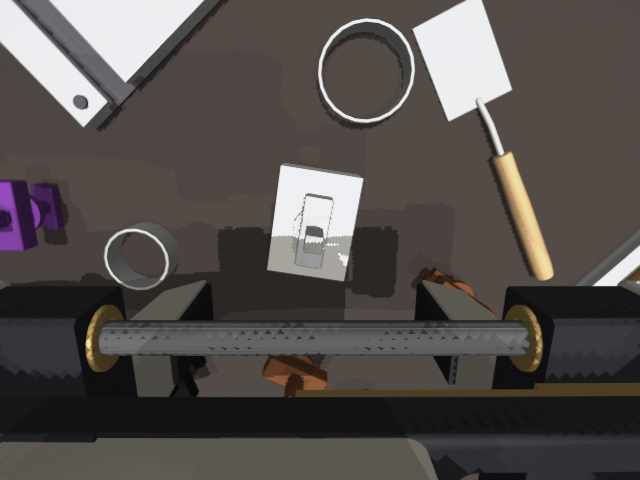

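The wrist view shows the stand at (315,222) with the tang top near (314,236), and the nut bar running (318,200)–(308,265). The cutters, purple look-alike and spatula are clear of the descent.

Run:
```python
from h import *
np.set_printoptions(precision=4,suppress=True)
d=load('wrist');v,u=np.mgrid[160:290,260:370]
P=pts(d,np.c_[u.ravel(),v.ravel()]);Z=P[:,2]
for n,lo,hi in(('tang',.1,.116),('bar',.066,.08),('stand',.035,.046)):
    m=((Z>lo)&(Z<hi));I=m.reshape(v.shape).astype(np.uint8)
    I=cv2.morphologyEx(I,cv2.MORPH_OPEN,np.ones((3,3)))
    c=max(cv2.findContours(I,0,cv2.CHAIN_APPROX_NONE)[0],key=cv2.contourArea)[:,0]+[260,160]
    zz=np.median(Z[m]);w=plane(d,c,zz)[:,:2]
    print(n,m.sum(),zz,cv2.minAreaRect((w*1000).astype(np.float32)),(w.max(0)+w.min(0))/2, P[m].mean(0))
# top cam
t=load('top')
```

```text
tang 364 0.10794119694112589 ((532.1179809570312, -237.6651611328125), (15.419715881347656, 13.937936782836914), 33.760799407958984) [ 0.532  -0.2376] [ 0.5321 -0.2377  0.1075]
bar 1512 0.07196716831040012 ((531.9457397460938, -237.78900146484375), (62.29804992675781, 23.777320861816406), 32.149410247802734) [ 0.532  -0.2376] [ 0.5344 -0.2357  0.072 ]
stand 6210 0.040149314729243046 ((531.5017700195312, -238.12673950195312), (100.40829467773438, 75.00473022460938), 33.34506607055664) [ 0.5314 -0.2379] [ 0.5349 -0.2354  0.0401]
```

```bash
python3 -m creep '[[0,0,0.3,0.8,0.6],[0,0,0.3,0.8,0.6],[0,0,0.3,0.7,0.6],[0,0,0.3,0,0.6],[0,0,0,0,0.6]]' >/dev/null; python3 st.py .5325 -.2375 .0765 -57
```

```text
t 6.45 q [-0.3522  0.5949  1.0458  1.7892 -0.5742  1.1015 -0.0999] p [ 0.5352 -0.2356  0.1775] F [ 0.736   0.0764 -0.1725] T [-0.132   0.1391 -0.0279] w 0.6014162273589116 gf 0.0
yaw y -56.94182779761629 z [-0.0018  0.0005 -1.    ]
shift units [-0.0794  0.0076  2.5262]
turn units 0.014543050595925422
```

```bash
python3 -m creep '[[-0.08,0,0.5,0,0.5],[0,0,0.5,0,0.5],[0,0,0.5,0,0.5],[0,0,0.5,0,0.5],[0,0,0.35,0,0.5],[0,0,0.17,0,0.5],[0,0,0,0,0.5]]'; python3 -m creep '[[0,0,0,0,0],[0,0,0,0,0],[0,0,0,0,0],[0,0,0,0,0],[0,0,0,0,0],[0,0,0,0,0],[0,0,0,0,0]]' 50; python3 st.py .5325 -.2375 .0765 -57
```

```text
clock: 7.32
position: [0.5329, -0.2377, 0.0777]
ee_rot: [-3.012, -0.893, 0.001]
force: [-0.8, 0.7, 0.9]
width: 0.498
gripper_force: 0.0
clock: 8.2
position: [0.5332, -0.2377, 0.0781]
ee_rot: [3.012, 0.893, 0.001]
force: [0.4, 0.3, 3.8]
width: 0.155
gripper_force: 50.0
t 8.2 q [-0.2715  0.7006  0.9282  1.8859 -0.705   0.9218  0.0049] p [ 0.5332 -0.2377  0.0781] F [0.441  0.2879 3.7983] T [ 0.0303  0.1388 -0.0015] w 0.1547419774049007 gf 50.00108063220978
yaw y -56.969244212649166 z [ 0.0004 -0.     -1.    ]
shift units [-0.0118 -0.0149  0.0405]
turn units 0.007688946837710375
```

```bash
python3 -m creep '[[0,0,-0.2,0,0],[0,0,-0.4,0,0],[0,0,-0.5,0,0],[0,0,-0.5,0,0],[0,0,-0.5,0,0],[0,0,-0.3,0,0]]'; python3 st.py .5147 .0401 .175 -7;  python3 - <<'E'
from h import *
d=grab('wrist'); s=grab('side')
a=d['pixels'][0:280]; b=cv2.resize(s['pixels'][200:380,320:480],(498,560),interpolation=cv2.INTER_CUBIC)[:,:]
b=cv2.resize(b,(160*2,180*2)); b=b[0:280]
cv2.imwrite('pics/w2.png',np.vstack([a,np.hstack([b,b*0])]))
E
```

```text
clock: 8.95
position: [0.5334, -0.2379, 0.1757]
ee_rot: [3.011, 0.893, 0.002]
force: [0.8, 0.2, -1.7]
width: 0.149
gripper_force: 50.0
t 8.95 q [-0.3482  0.5935  1.0446  1.7961 -0.5767  1.0928 -0.0928] p [ 0.5334 -0.2379  0.1757] F [ 0.8446  0.2049 -1.7026] T [-0.066   0.0958  0.0317] w 0.14884731151541902 gf 49.9992710351944
yaw y -56.964526686559466 z [ 0.0015 -0.0003 -1.    ]
shift units [ 3.3968 -6.0809  0.0138]
turn units -12.491131671639863
```

View pics/w2.png

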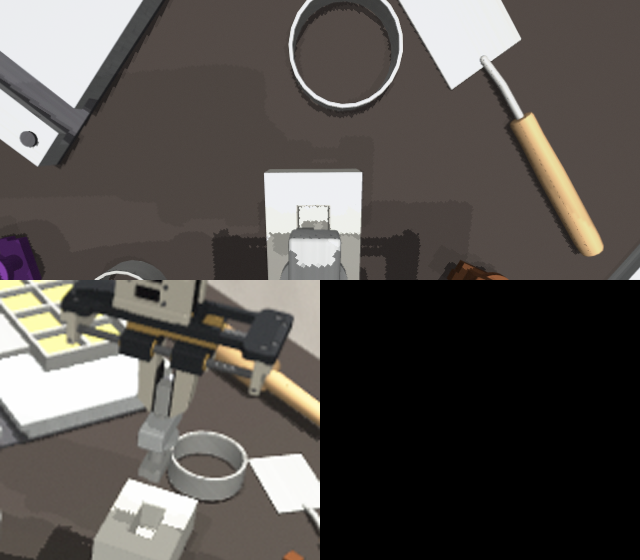

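The wrist view shows the bolt lifted, hanging from the fingers at (315,255). The stand's pocket at (313,213) is about 22 mm across the stand, so the head lies along the nut bar at about 33°. The side crop shows the head clear of the stand.

```bash
python3 -m creep '[[0.3,-0.6,0,0,0],[0.35,-0.61,0,0,0],[0.34,-0.61,0,0,0],[0.34,-0.61,0,0,0],[0.34,-0.61,0,0,0],[0.34,-0.61,0,0,0],[0.34,-0.61,0,0,0],[0.34,-0.61,0,0,0],[0.35,-0.61,0,0,0],[0.35,-0.6,0,0,0]]' >/dev/null
python3 -m creep '[[0,0,0,-1,0],[0,0,0,-1,0],[0,0,0,-1,0],[0,0,0,-1,0],[0,0,0,-1,0],[0,0,0,-1,0],[0,0,0,-1,0],[0,0,0,-1,0],[0,0,0,-1,0],[0,0,0,-1,0],[0,0,0,-1,0],[0,0,0,-1,0]]' >/dev/null
python3 st.py .5147 .0401 .175 -7;  python3 - <<'E'
from h import *
d=grab('wrist'); t=grab('top');s=grab('side')
cv2.imwrite('pics/w3.png',np.hstack([cv2.resize(d['pixels'],(500,375)),cv2.resize(s['pixels'][150:330,240:420],(300,300))[:300]]) if 0 else np.vstack([cv2.resize(d['pixels'],(400,300)),cv2.resize(s['pixels'][150:330,200:440],(400,300))]))
E
```

```text
t 11.8 q [-0.8584  0.416   0.9236  1.9564 -0.4026  0.9655  0.1058] p [0.5136 0.0402 0.1734] F [ 0.4605 -0.5553 -1.5841] T [-0.0961  0.0028  0.0284] w 0.15295430636388144 gf 49.99943196773529
yaw y -8.834428729159182 z [-0.001  -0.0002 -1.    ]
shift units [ 0.0022  0.0262 -0.0405]
turn units -0.45860718228979636
```

View pics/w3.png

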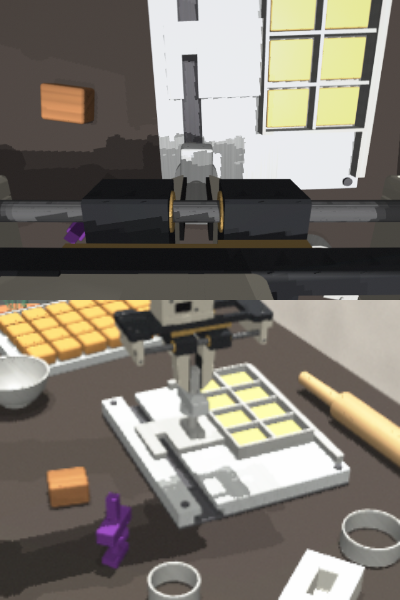

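The wrist view shows the slot running up from the nut (small picture x≈190, y 50–140), with the lug and notch near (190,75). The side view shows the bolt above the slot near entry.

Run:
```python
from h import *
from cell import readout
np.set_printoptions(precision=4,suppress=True,linewidth=200)
d=load('wrist');v,u=np.mgrid[0:300,0:640];P=pts(d,np.c_[u.ravel(),v.ravel()]).reshape(300,640,3)
Z=cv2.medianBlur(P[...,2].astype(np.float32),3)
# slot pixels per row in region cols 260..350
L=[];Rr=[];rows=[]
for r in list(range(2,34,3))+list(range(84,215,4)):
    c=np.where(Z[r,270:345]<.018)[0]
    if len(c)>8:
        a,b=c.min()+270,c.max()+270
        zl=.037 if Z[r,a-3]>.032 else .027
        L.append(plane(d,[[a-.5,r]],zl)[0]);Rr.append(plane(d,[[b+.5,r]],.037 if Z[r,b+3]>.032 else .027)[0]);rows.append(r)
L=np.array(L);Rr=np.array(Rr);mid=(L+Rr)/2;w=np.linalg.norm(L-Rr,axis=1)
for x in zip(rows,mid[:,:2],w):print(x)
k=w>.021;k&=w<.026
c=np.polyfit(mid[k,1],mid[k,0],1);print('slot x=',c,'dir deg',90-np.degrees(np.arctan(c[0])),'at y=.04',np.polyval(c,.04),'resid',np.std(mid[k,0]-np.polyval(c,mid[k,1])))
b=(Z[180:290]>.155)&(Z[180:290]<.18)
I=b.astype(np.uint8);I[:, :270]=0;I[:,350:]=0
n,l,s,_=cv2.connectedComponentsWithStats(I)
i=1+np.argmax(s[1:,4]);print(s[i]);vv,uu=np.where(l==i);zz=np.median(Z[180:290][l==i]);W=plane(d,np.c_[uu,vv+180],zz);print('bar z',zz,cv2.minAreaRect((W[:,:2]*1000).astype(np.float32)))
print(Z[25:100:3,304],Z[205:260:5,290:335:5])
```

```text
(2, array([0.5296, 0.2063]), np.float64(0.0235060184876543))
(5, array([0.5293, 0.2044]), np.float64(0.023547570691971262))
(8, array([0.529 , 0.2025]), np.float64(0.02358929725530357))
(11, array([0.5291, 0.2005]), np.float64(0.022914968527892668))
(14, array([0.5287, 0.1986]), np.float64(0.02295577139535677))
(17, array([0.5284, 0.1967]), np.float64(0.022996746384249235))
(20, array([0.5285, 0.1948]), np.float64(0.023757739786134963))
(23, array([0.5282, 0.1929]), np.float64(0.02380035315162264))
(26, array([0.5278, 0.1909]), np.float64(0.02384314724102242))
(29, array([0.5279, 0.1889]), np.float64(0.023162169179660668))
(32, array([0.5272, 0.1871]), np.float64(0.02247897738584486))
(88, array([0.5276, 0.1479]), np.float64(0.012125340067929386))
(92, array([0.5225, 0.1453]), np.float64(0.017466509740430385))
(96, array([0.5221, 0.1426]), np.float64(0.01751087479980933))
(100, array([0.5217, 0.1399]), np.float64(0.01755550272737072))
(104, array([0.5212, 0.1372]), np.float64(0.01760039578320724))
(108, array([0.5211, 0.1344]), np.float64(0.01691023730099946))
(112, array([0.5207, 0.
[... 2109 characters left out ...]
038 0.0042 0.0039 0.0045 0.0275 0.0273]
 [0.0268 0.0045 0.0041 0.004  0.0041 0.004  0.0038 0.0276 0.0268]
 [0.0269 0.0049 0.0043 0.0041 0.0042 0.0044 0.004  0.0269 0.0268]
 [0.027  0.0046 0.004  0.0039 0.0045 0.0042 0.004  0.0277 0.0271]
 [0.0269 0.0052 0.0039 0.0043 0.0047 0.004  0.0041 0.0269 0.0271]
 [0.0273 0.1526 0.1523 0.1523 0.1515 0.1506 0.1515 0.1515 0.1515]
 [0.1594 0.1623 0.1617 0.1619 0.1618 0.1617 0.1613 0.1616 0.1618]
 [0.1665 0.1669 0.1671 0.1673 0.1673 0.167  0.1671 0.1674 0.167 ]
 [0.1666 0.1672 0.1673 0.1678 0.1671 0.167  0.1669 0.1673 0.1672]
 [0.1672 0.1672 0.1677 0.1674 0.1673 0.1676 0.1675 0.1674 0.1675]
 [0.167  0.1673 0.1674 0.1675 0.1679 0.1679 0.167  0.1673 0.1671]]
```

Run:
```python
from h import *
from cell import readout
np.set_printoptions(precision=4,suppress=True,linewidth=200)
c=np.array([.1192,.5051])
d=load('wrist');v,u=np.mgrid[0:300,0:640];P=pts(d,np.c_[u.ravel(),v.ravel()]).reshape(300,640,3);Z=P[...,2]
for r in range(236,262,3):
    k=np.where((Z[r,250:370]>.1645)&(Z[r,250:370]<.172))[0]+250
    W=plane(d,[[k.min()-.5,r],[k.max()+.5,r]],.1672);m=W.mean(0);print(r,k.min(),k.max(),len(k),np.linalg.norm(W[0]-W[1]),m[:2],'off slot mm',1000*(m[0]-np.polyval(c,m[1])))
# top: slot edges
t=load('top');g=t['pixels'].max(2).astype(float)
o=[]
for col in list(range(224,248,3)):
    k=g[222:268,col]; lo=np.where(k<185)[0]; 
    a,b=lo.min(),lo.max()
    W=plane(t,[[col,222+a-.5],[col,222+b+.5]],.027);o.append((*W.mean(0)[:2],np.linalg.norm(W[0]-W[1])))
o=np.array(o);print(o);print('top slot vs wrist line',1000*(o[:,0]-np.polyval(c,o[:,1])))
from cell import readout
s=readout.observe()['position'];print('tcp off slot(wrist)',1000*(s[0]-np.polyval(c,s[1])))
```

```text
236 295 308 6 0.00626431358821801 [0.513  0.0707] off slot mm -0.4828353694474874
239 289 339 51 0.02286800345122836 [0.5184 0.0685] off slot mm 5.096001748123635
242 288 340 53 0.02381634352101983 [0.5181 0.0671] off slot mm 5.046322925151614
245 288 340 53 0.023868065552935514 [0.5179 0.0657] off slot mm 4.996490131014442
248 288 340 53 0.023920043436864005 [0.5177 0.0643] off slot mm 4.946440502923588
251 288 340 53 0.023972279049096983 [0.5175 0.0629] off slot mm 4.89617242790974
254 288 340 53 0.024024774284821103 [0.5173 0.0615] off slot mm 4.845684277191453
257 288 340 53 0.024077531058355042 [0.5171 0.0601] off slot mm 4.794974405977426
260 288 340 53 0.02413055130338949 [0.5168 0.0587] off slot mm 4.744041153261769
[[0.4993 0.2567 0.1032]
 [0.498  0.2483 0.1003]
 [0.4981 0.2399 0.1003]
 [0.4981 0.2315 0.1003]
 [0.4968 0.223  0.0975]
 [0.4969 0.2146 0.0974]
 [0.497  0.2063 0.0974]
 [0.4956 0.1979 0.0946]]
top slot vs wrist line [-36.3915 -36.7103 -35.633  -34.5568 -34.8772 -33.8027 -32.7292 -33.0511]
tcp off slot(wrist) 3.893194190246585
```

```bash
python3 -m creep '[[0,-0.08,0.2,-0.5,0],[0,0,0.4,0,0],[0,0,0.4,0,0],[0,0,0.4,0,0],[0,0,0.3,0,0],[0,0,0,0,0],[0,0,0,0,0]]' >/dev/null; python3 st.py .5099 .040 .1 -6.8
cat > slot.py <<'E'
from h import *
from cell import readout
np.set_printoptions(precision=4,suppress=True,linewidth=200)
d=grab('wrist');s=readout.observe();tz=s['position'][2];zb=tz-.006
v,u=np.mgrid[0:300,0:640];P=pts(d,np.c_[u.ravel(),v.ravel()]).reshape(300,640,3);Z=P[...,2];Zm=cv2.medianBlur(Z.astype(np.float32),3)
mid=[]
for r in range(0,290,3):
    c=np.where((Zm[r,250:370]<.018)&(Zm[r,250:370]>-.01))[0]
    if len(c)<10: continue
    W=plane(d,[[c.min()+249.5,r],[c.max()+250.5,r]],.027);w=np.linalg.norm(W[0]-W[1])
    if .022<w<.0255: mid.append((*W.mean(0)[:2],r))
mid=np.array(mid);c=np.polyfit(mid[:,1],mid[:,0],1)
print('n',len(mid),mid[:,2].min(),mid[:,2].max(),'slot',c,'deg',90-np.degrees(np.arctan(c[0])),'x at .04',np.polyval(c,.04),np.std(mid[:,0]-np.polyval(c,mid[:,1])))
b=[]
for r in range(200,300,3):
    k=np.where(abs(Zm[r,230:390]-zb)<.005)[0]+230
    if len(k)<30: continue
    W=plane(d,[[k.min()-.5,r],[k.max()+.5,r]],zb)
    if .0225<np.linalg.norm(W[0]-W[1])<.0255:b.append((*W.mean(0)[:2],r,np.median(Z[r,k])))
b=np.array(b)
if len(b)>2:
    e=np.polyfit(b[:,1],b[:,0],1);y=s['position'][1]
    print('bar n',len(b),'deg',90-np.degrees(np.arctan(e[0])),'z',np.median(b[:,3]),'bolt axis off slot mm',1000*(np.polyval(e,y)-np.polyval(c,y)),'mid bar off',1000*np.mean(b[:,0]-np.polyval(c,b[:,1])),b[:,1].mean())
print('tcp off slot',1000*(s['position'][0]-np.polyval(c,s['position'][1])))
E
python3 slot.py
```

```text
t 12.825 q [-0.779   0.4996  0.8292  2.0313 -0.5029  0.8226  0.2211] p [0.5113 0.0405 0.1062] F [ 0.2741 -0.0487 -2.6437] T [-0.0775  0.0261  0.0673] w 0.1484769345219307 gf 49.99935865402222
yaw y -6.9819955985747395 z [ 0.0005 -0.0001 -1.    ]
shift units [-0.0156 -0.0338  0.1545]
turn units -0.04549889964368248
n 23 162.0 228.0 slot [0.1254 0.5044] deg 82.85089465452697 x at .04 0.5094646585903436 0.00015028392644959493
bar n 14 deg 82.04065339610148 z 0.10015382255686175 bolt axis off slot mm 1.673048432027202 mid bar off 1.9515797466231968 0.05990815181338951
tcp off slot 1.9069348772229322
```

```bash
python3 -m creep '[[0,-0.045,0,-0.03,0],[0,0,0.1,0,0],[0,0,0.12,0,0],[0,0,0.08,0,0],[0,0,0.08,0,0],[0,0,0,0,0]]'; python3 st.py .5094 .040 .0725 -6.8; python3 slot.py
```

```text
clock: 13.62
position: [0.509, 0.0408, 0.0905]
ee_rot: [-2.35, -2.085, 0.001]
force: [0.2, 0.7, -2.2]
width: 0.145
gripper_force: 50.0
t 13.625 q [-0.7619  0.5191  0.8056  2.0489 -0.528   0.7894  0.2436] p [0.509  0.0408 0.0905] F [ 0.1569  0.7196 -2.175 ] T [-0.1005  0.11    0.0066] w 0.14468407089771032 gf 49.99932289123535
yaw y -6.851499007969554 z [-0.0005 -0.0002 -1.    ]
shift units [-0.0182  0.012   0.4488]
turn units -0.012874751992391964
n 21 165.0 225.0 slot [0.1196 0.5048] deg 83.1812432025135 x at .04 0.5096051342800219 1.536598725409485e-08
bar n 14 deg 82.17109998575758 z 0.08440087849186285 bolt axis off slot mm -0.7876368774685227 mid bar off -0.4393504895395647 0.06022923228739049
tcp off slot -0.5374210335480356
```

```bash
python3 -m creep '[[0,0.015,0.1,0,0],[0,0,0.12,0,0],[0,0,0.12,0,0],[0,0,0.05,0,0],[0,0,0,0,0],[0,0,0,0,0]]'; python3 st.py .5094 .040 .0725 -6.8
```

```text
clock: 14.42
position: [0.5099, 0.0408, 0.0752]
ee_rot: [2.35, 2.085, 0.0]
force: [0.3, -0.5, -2.6]
width: 0.149
gripper_force: 50.0
t 14.425 q [-0.7412  0.5417  0.7807  2.0591 -0.5554  0.7589  0.2662] p [0.5099 0.0408 0.0752] F [ 0.3319 -0.4858 -2.5859] T [-0.0993  0.0391  0.0366] w 0.1487671894690784 gf 49.99951422214508
yaw y -6.84567839370757 z [ 0.0002  0.     -1.    ]
shift units [-0.0205 -0.0101  0.0681]
turn units -0.011419598426890332
```

```bash
python3 -m creep '[[0,0,0.05,0,0],[0,0,0,0,0],[0,0,0,1,0],[0,0,0,1,0],[0,0,0,1,0],[0,0,0,1,0],[0,0,0,1,0],[0,0,0,1,0],[0,0,0,1,0],[0,0,0,1,0]]'; python3 -m creep '[[0,0,0,1,0],[0,0,0,1,0],[0,0,0,1,0],[0,0,0,0,0]]' ;python3 st.py .5094 .040 .0725 -96.8
```

```text
clock: 15.68
position: [0.5098, 0.0409, 0.0732]
ee_rot: [-2.835, -1.353, -0.0]
force: [0.1, 0.3, -2.1]
width: 0.15
gripper_force: 50.0
clock: 16.18
position: [0.5098, 0.0409, 0.0731]
ee_rot: [2.959, 1.054, -0.0]
force: [-0.3, -0.9, -3.3]
width: 0.146
gripper_force: 50.0
t 16.175 q [-0.8616  0.6338  0.9928  2.0688 -0.7304  0.8377 -0.3182] p [0.5098 0.0409 0.0731] F [-0.349  -0.9368 -3.2528] T [-0.1155  0.0916 -0.0141] w 0.1455316346634524 gf 49.999675154685974
yaw y -50.81048302277376 z [-0.0001 -0.0002 -1.    ]
shift units [-0.021   0.0108  0.014 ]
turn units 11.497379244306558
```

```bash
python3 -m creep '[[0,0,0,1,0],[0,0,0,1,0],[0,0,0,1,0],[0,0,0,1,0],[0,0,0,1,0],[0,0,0,1,0],[0,0,0,1,0],[0,0,0,1,0],[0,0,0,1,0],[0,0,0,1,0],[0,0,0,1,0],[0,0,0,0.5,0]]'; python3 -m creep '[[0,0,0,0,0]]' >/dev/null;python3 st.py .522 .143 .0731 -96.8; python3 slot.py
```

```text
clock: 17.68
position: [0.5107, 0.0403, 0.0734]
ee_rot: [3.135, -0.187, 0.003]
force: [2.9, -1.8, -2.1]
width: 0.146
gripper_force: 50.0
t 17.8 q [-0.9504  0.7585  1.1968  2.0733 -0.8939  0.963  -0.9477] p [0.5106 0.0405 0.0734] F [ 3.275  -1.5398 -2.6104] T [-0.6182 -0.9577  0.037 ] w 0.15102871125724734 gf 49.99937653541565
yaw y -96.77204475265783 z [ 0.0015 -0.0007 -1.    ]
shift units [-0.0198 -2.5786  0.0055]
turn units 0.006988811835540787Traceback (most recent call last):
  File "slot.py", line 12, in <module>
    mid=np.array(mid);c=np.polyfit(mid[:,1],mid[:,0],1)
                                   ~~~^^^^^
IndexError: too many indices for array: array is 1-dimensional, but 2 were indexed
```

```bash
python3 -m creep '[[0.0,-0.2,0,0,0],[0,-0.2,0,0,0],[0,-0.2,0,0,0],[0,-0.2,0,0,0],[0,-0.2,0,0,0],[0,-0.2,0,0,0]]'; python3 st.py .5216 .141 .0731 -96.8
```

```text
clock: 18.6
position: [0.5163, 0.0883, 0.0734]
ee_rot: [3.135, -0.186, 0.002]
force: [4.6, -3.4, -2.5]
width: 0.151
gripper_force: 50.0
t 18.6 q [-1.0313  0.7794  1.2007  2.0458 -0.9038  0.9852 -1.0383] p [0.5163 0.0883 0.0734] F [ 4.6441 -3.3693 -2.5088] T [-0.8662 -1.119   0.0566] w 0.15138123950571744 gf 49.99995768070221
yaw y -96.7841038601285 z [ 0.0015 -0.0007 -1.    ]
shift units [-0.023  -1.3239  0.0072]
turn units 0.003974034967875184
```

```bash
python3 -m creep '[[0.01,-0.2,0,0,0],[0.01,-0.2,0,0,0],[0,-0.2,0,0,0],[0,-0.2,0,0,0],[0,-0.2,0,0,0],[0,-0.1,0,0,0]]'; python3 st.py .5216 .141 .0731 -96.8
```

```text
clock: 19.35
position: [0.5217, 0.1326, 0.0731]
ee_rot: [3.136, -0.187, 0.0]
force: [4.8, -3.1, -3.2]
width: 0.147
gripper_force: 50.0
t 19.35 q [-1.0961  0.8032  1.2011  2.0099 -0.9134  1.0113 -1.1218] p [0.5217 0.1326 0.0731] F [ 4.7871 -3.1135 -3.2397] T [-0.8848 -1.1178  0.0769] w 0.1469992751026726 gf 49.999807476997375
yaw y -96.81151684366453 z [ 0.0002 -0.0002 -1.    ]
shift units [-0.0275 -0.209   0.0005]
turn units -0.0028792109161344115
```

```bash
for i in 1; do python3 -m creep '[[0,-0.1,0,0,0],[0,-0.05,0,0,0],[0,-0.05,0,0,0],[0,-0.05,0,0,0],[0,0,0,0,0]]'; done; python3 st.py .5216 .141 .0731 -96.8
```

```text
clock: 19.98
position: [0.5228, 0.1417, 0.0732]
ee_rot: [3.135, -0.188, 0.0]
force: [4.6, -3.3, -2.5]
width: 0.146
gripper_force: 50.0
t 19.975 q [-1.1091  0.8086  1.2016  2.0016 -0.915   1.0169 -1.1401] p [0.5228 0.1417 0.0732] F [ 4.635  -3.3246 -2.4801] T [-0.946  -1.0533  0.0663] w 0.14565927329287046 gf 50.00031888484955
yaw y -96.86193221760544 z [ 0.0002 -0.0007 -1.    ]
shift units [-0.0275  0.0198  0.0017]
turn units -0.015483054401357776
```

```bash
python3 -m creep '[[0,-0.04,0,0,0],[0,0,0,0,0]]'; python3 -m creep '[[0,-0.04,0,0,0],[0,0,0,0,0]]';  python3 st.py .5216 .141 .0731 -96.8
```

```text
clock: 20.23
position: [0.5229, 0.1427, 0.0732]
ee_rot: [3.135, -0.189, 0.0]
force: [4.5, -4.0, -2.1]
width: 0.148
gripper_force: 50.0
clock: 20.48
position: [0.523, 0.1437, 0.0732]
ee_rot: [3.134, -0.189, 0.0]
force: [3.6, -6.0, -2.0]
width: 0.148
gripper_force: 50.0
t 20.475 q [-1.1129  0.8105  1.2023  1.9993 -0.9146  1.0184 -1.146 ] p [0.523  0.1437 0.0732] F [ 3.569  -5.9751 -2.0033] T [-1.8508 -0.9378  0.1255] w 0.14763044512581822 gf 50.00886261463165
yaw y -96.9106878627059 z [ 0.0001 -0.002  -1.    ]
shift units [-0.0271  0.0719  0.0022]
turn units -0.027671965676475452
```

```bash
python3 -m creep '[[0,0,0,0,0.85],[0,0,0,0,0.85],[0,0,0,0,0.85],[0,0,-0.25,0,0.85],[0,0,0,-1,0.85],[0,0,0,-1,0.85],[0,0,0,-1,0.85],[0,0,0,-1,0.85],[0,0,0,-1,0.85],[0,0,0,-1,0.85],[0,0,0,-1,0.85],[0,0,0,-1,0.85]]'; python3 -m creep '[[0,0,0,-1,0.85],[0,0,0,-1,0.85],[0,0,0,-1,0.85],[0,0,0,-1,0.85],[0,0,0,-1,0.85],[0,0,0,-1,0.85],[0,0,0,-1,0.85],[0,0,0,-1,0.85],[0,0,0,-1,0.85],[0,0,0,-1,0.85],[0,0,0,-1,0.85],[0,0,0,-1,0.85]]'; python3 -m creep '[[0,0,0,-1,0.85],[0,0,0,-1,0.85],[0,0,0,-0.5,0.85],[0,0,0,0,0.85]]';  python3 st.py .523 .1435 .0431 -7.3
python3 - <<'E'
from h import *
d=grab('wrist');t=grab('top');s=grab('side')
f=lambda a,w,h:cv2.resize(a,(w,h),interpolation=cv2.INTER_CUBIC)
cv2.imwrite('pics/w4.png',np.vstack([f(d['pixels'],400,300),f(s['pixels'][180:300,250:410],400,300)]))
E
```

```text
clock: 21.98
position: [0.5233, 0.1452, 0.0838]
ee_rot: [-3.065, -0.688, -0.001]
force: [0.7, -0.8, 0.3]
width: 0.847
gripper_force: 0.0
clock: 23.48
position: [0.5233, 0.145, 0.0838]
ee_rot: [2.521, 1.875, 0.001]
force: [0.1, -0.3, 0.7]
width: 0.85
gripper_force: 0.0
clock: 23.98
position: [0.5233, 0.1451, 0.0835]
ee_rot: [2.351, 2.084, 0.001]
force: [-0.3, 0.5, 0.4]
width: 0.852
gripper_force: 0.0
t 23.975 q [-0.9273  0.5812  0.8065  1.9782 -0.5716  0.8228  0.0818] p [0.5233 0.1451 0.0835] F [-0.2855  0.479   0.3998] T [-0.1105  0.0501  0.0142] w 0.8522494672455534 gf 0.0
yaw y -6.888534861857632 z [ 0.0003  0.0003 -1.    ]
shift units [-0.0405 -0.0018  1.0097]
turn units 0.10286628453559388
```

View pics/w4.png

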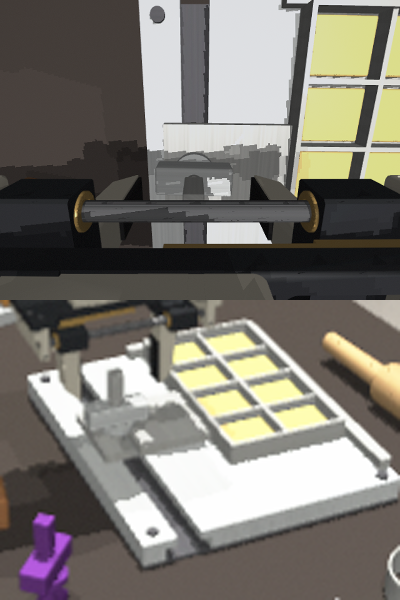

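The bolt stands in the notch, and its nut bar lies across the slot (wrist view x 158–232, y≈170). The fingers straddle the bar, and the frame still sits against the stops.

```bash
cat > bar.py <<'E'
from h import *
from cell import readout
np.set_printoptions(precision=4,suppress=True,linewidth=200)
d=grab('wrist') if len(__import__('sys').argv)<2 else load('wrist');v,u=np.mgrid[200:330,190:430];P=pts(d,np.c_[u.ravel(),v.ravel()]);Z=P[:,2]
print(np.histogram(Z,bins=np.arange(.02,.12,.004)))
m=(Z>.061)&(Z<.071);I=cv2.morphologyEx(m.reshape(v.shape).astype(np.uint8),cv2.MORPH_OPEN,np.ones((3,3)))
n,l,s,_=cv2.connectedComponentsWithStats(I);
for i in range(1,n):
    if s[i,4]>80:
        vv,uu=np.where(l==i);z=np.median(Z[(l==i).ravel()]);W=plane(d,np.c_[uu+190,vv+200],z);print(s[i],z,cv2.minAreaRect((W[:,:2]*1000).astype(np.float32)))
E
python3 bar.py x
```

```text
(array([    0,  2150,   230,   383, 11900,    99,   476,   229,   285,   292,   342,  4451,    50,    89,   105,   140,   361,   438,   464,   470,   692,   277,   239,   194]), array([0.02 , 0.024, 0.028, 0.032, 0.036, 0.04 , 0.044, 0.048, 0.052, 0.056, 0.06 , 0.064, 0.068, 0.072, 0.076, 0.08 , 0.084, 0.088, 0.092, 0.096, 0.1  , 0.104, 0.108, 0.112, 0.116]))
[  58   65  125   49 4711] 0.06598422424430661 ((521.4340209960938, 145.07403564453125), (24.98402976989746, 61.34602737426758), 81.65535736083984)
```

```bash
python3 -m creep '[[-0.015,-0.045,0.2,0.35,0.85],[0,0,0.3,0,0.85],[0,0,0.3,0,0.85],[0,0,0.2,0,0.85],[0,0,0,0,0.85]]'; python3 -m creep '[[0,0,0,0,0.5],[0,0,0,0,0.5],[0,0,0,0,0.5],[0,0,0,0,0.5],[0,0,0,0,0.5]]' 40; python3 st.py .5214 .1445 .0431 -8.3
```

```text
clock: 24.75
position: [0.5209, 0.1445, 0.0424]
ee_rot: [-2.375, -2.055, 0.002]
force: [0.0, -0.5, 0.6]
width: 0.853
gripper_force: 0.0
clock: 25.38
position: [0.5215, 0.1449, 0.0434]
ee_rot: [2.375, 2.056, 0.001]
force: [-0.6, 0.8, 5.1]
width: 0.67
gripper_force: 40.0
t 25.375 q [-0.8886  0.6351  0.7529  2.0094 -0.6407  0.7464  0.1142] p [0.5215 0.1449 0.0434] F [-0.5969  0.7742  5.0889] T [-0.0707  0.2298  0.0157] w 0.6697629024455837 gf 40.00039994716644
yaw y -8.244697459888318 z [ 0.0005  0.0004 -1.    ]
shift units [-0.0092 -0.0014  0.0084]
turn units 0.013825635027920669
```

```bash
python3 -m creep '[[0,0,0.004,1,0.5],[0,0,0.004,1,0.5],[0,0,0.004,1,0.5],[0,0,0.004,1,0.5],[0,0,0.004,1,0.5],[0,0,0.004,1,0.5],[0,0,0.004,1,0.5],[0,0,0.004,1,0.5],[0,0,0.004,1,0.5],[0,0,0,1,0.5],[0,0,0,1,0.5],[0,0,0,1,0.5]]' 45; python3 st.py .5214 .1445 .0431 -8.3;python3 -m creep '[[0,0,0,1,0.5],[0,0,0,1,0.5],[0,0,0,1,0.5],[0,0,0,1,0.5],[0,0,0,1,0.5],[0,0,0,1,0.5],[0,0,0,1,0.5],[0,0,0,1,0.5]]'; python3 st.py .5214 .1445 .0431 -8.3
```

```text
clock: 26.88
position: [0.5224, 0.1442, 0.0417]
ee_rot: [3.006, 0.908, 0.003]
force: [3.0, -1.8, -4.2]
width: 0.676
gripper_force: 45.0
t 26.875 q [-1.0102  0.736   0.9749  2.0185 -0.833   0.8467 -0.5362] p [0.5224 0.1442 0.0417] F [ 3.0468 -1.7646 -4.2417] T [-0.536  -0.9675  0.0589] w 0.6764634591484568 gf 44.995803236961365
yaw y -56.38317284894548 z [ 0.0023 -0.0012 -1.    ]
shift units [-0.0176 -0.0194 -0.0354]
turn units -12.02079321223637
clock: 27.88
position: [0.5228, 0.1437, 0.0418]
ee_rot: [3.139, 0.044, 0.005]
force: [4.9, -4.2, -4.9]
width: 0.671
gripper_force: 45.0
t 27.875 q [-1.0707  0.8169  1.1102  2.0224 -0.9421  0.9356 -0.988 ] p [0.5228 0.1437 0.0418] F [ 4.9147 -4.195  -4.8576] T [-1.0012 -1.2622  0.0757] w 0.6713818293169382 gf 44.99542772769928
yaw y -88.40123689810092 z [ 0.003  -0.0023 -1.    ]
shift units [-0.0332 -0.0216 -0.0336]
turn units -20.02530922452523
```

```bash
python3 -m creep '[[0,0,0,1,0.5],[0,0,0,1,0.5],[0,0,0,1,0.5],[0,0,0,1,0.5],[0,0,0,1,0.5],[0,0,0,1,0.5]]'; python3 st.py .5214 .1445 .0431 -8.3;python3 -m creep '[[0,0,0,1,0.5],[0,0,0,1,0.5],[0,0,0,1,0.5],[0,0,0,1,0.5]]'; python3 st.py .5214 .1445 .0431 -8.3
```

```text
clock: 28.62
position: [0.5231, 0.143, 0.0416]
ee_rot: [3.079, -0.61, 0.007]
force: [7.6, -7.0, -9.3]
width: 0.671
gripper_force: 45.0
t 28.625 q [-1.1032  0.8813  1.1998  2.0244 -1.0113  1.0069 -1.3399] p [0.5231 0.143  0.0416] F [ 7.5582 -6.9739 -9.3458] T [-1.5    -1.5454  0.3296] w 0.6709700576496955 gf 44.99565124511719
yaw y -112.40650942171771 z [ 0.0036 -0.0037 -1.    ]
shift units [-0.0526 -0.0187 -0.0379]
turn units -26.026627355429426
clock: 29.12
position: [0.5228, 0.1426, 0.0415]
ee_rot: [2.964, -1.031, 0.007]
force: [8.1, -8.4, -9.5]
width: 0.673
gripper_force: 45.0
t 29.125 q [-1.1161  0.9141  1.2416  2.0254 -1.042   1.0442 -1.5888] p [0.5228 0.1426 0.0415] F [ 8.0744 -8.4446 -9.4624] T [-1.6673 -1.5642  0.832 ] w 0.6734207600033675 gf 45.02196192741394
yaw y -128.37134966826628 z [ 0.0031 -0.0044 -1.    ]
shift units [-0.057  -0.0145 -0.0396]
turn units -30.017837417066573
```

```bash
python3 -m creep '[[0,0,0,1,0.5],[0,0,0,1,0.5]]' 60; python3 st.py; python3 -m creep '[[0,0,0,1,0.5],[0,0,0,1,0.5]]'; python3 st.py
```

```text
clock: 29.38
position: [0.5227, 0.1424, 0.0415]
ee_rot: [2.885, -1.235, 0.007]
force: [7.2, -9.7, -9.6]
width: 0.67
gripper_force: 60.0
t 29.375 q [-1.1201  0.9258  1.2559  2.0258 -1.0521  1.0575 -1.7182] p [0.5227 0.1424 0.0415] F [ 7.1962 -9.6585 -9.5829] T [-1.7513 -1.4443  1.1802] w 0.6704044504773908 gf 60.04973888397217
yaw y -136.35154389914723 z [ 0.0028 -0.0048 -1.    ]
clock: 29.62
position: [0.5225, 0.1423, 0.0415]
ee_rot: [2.792, -1.433, 0.007]
force: [6.2, -9.2, -10.7]
width: 0.672
gripper_force: 60.1
t 29.625 q [-1.1231  0.9347  1.2667  2.0262 -1.0596  1.0677 -1.8502] p [0.5225 0.1423 0.0415] F [  6.249   -9.163  -10.6645] T [-1.8369 -1.3347  1.3586] w 0.6722878028982884 gf 60.08495628833771
yaw y -144.3378567569743 z [ 0.0025 -0.0052 -1.    ]
```

```bash
python3 -m creep '[[0,0,0,1,0.5],[0,0,0,1,0.5]]'; python3 st.py; python3 -m creep '[[0,0,0,1,0.5],[0,0,0,1,0.5],[0,0,0,0,0.5]]'; python3 st.py
```

```text
clock: 29.88
position: [0.5223, 0.1421, 0.0414]
ee_rot: [2.685, -1.624, 0.007]
force: [5.5, -11.0, -10.1]
width: 0.669
gripper_force: 60.1
t 29.875 q [-1.1252  0.9414  1.2748  2.0265 -1.0651  1.0756 -1.984 ] p [0.5223 0.1421 0.0414] F [  5.5298 -10.9758 -10.0843] T [-2.0102 -1.1742  1.648 ] w 0.6689716261959324 gf 60.115731954574585
yaw y -152.3235015221276 z [ 0.0021 -0.0054 -1.    ]
clock: 30.25
position: [0.5221, 0.142, 0.0414]
ee_rot: [2.565, -1.808, 0.007]
force: [5.3, -9.7, -7.9]
width: 0.671
gripper_force: 60.0
t 30.25 q [-1.1267  0.9467  1.2812  2.0271 -1.07    1.0818 -2.1192] p [0.5221 0.142  0.0414] F [ 5.2696 -9.6596 -7.9317] T [-1.7844 -1.1507  0.33  ] w 0.6711998521591909 gf 59.99824404716492
yaw y -160.35718387098163 z [ 0.0019 -0.0052 -1.    ]
```

```bash
python3 bar.py
python3 - <<'E'
from h import *
d=load('wrist');s=grab('side')
f=lambda a,w,h:cv2.resize(a,(w,h),interpolation=cv2.INTER_CUBIC)
cv2.imwrite('pics/w5.png',np.vstack([f(d['pixels'][150:350,200:440],480,400),f(s['pixels'][190:290,250:410],480,200)]))
E
```

```text
(array([   65,  2718,   430,   543, 12888,   816,   523,   719,   837,   906,  3575,   601,   413,   378,   295,    19,     0,     0,     0,     0,     0,     0,     0,     0]), array([0.02 , 0.024, 0.028, 0.032, 0.036, 0.04 , 0.044, 0.048, 0.052, 0.056, 0.06 , 0.064, 0.068, 0.072, 0.076, 0.08 , 0.084, 0.088, 0.092, 0.096, 0.1  , 0.104, 0.108, 0.112, 0.116]))
[   0   97  240   23 4040] 0.06306427592311858 ((526.2798461914062, 136.54676818847656), (93.73360443115234, 9.34371566772461), 19.946237564086914)
```

View pics/w5.png

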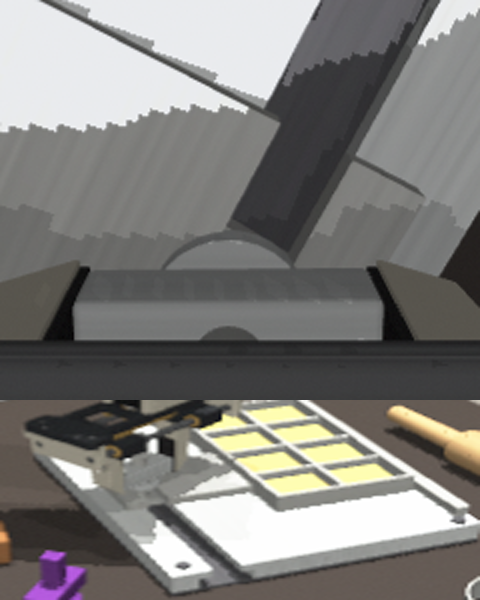

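The bar is still square between the pads, so nothing slipped in the grip. The nut's top is at 63 mm, so the flange is on the lug. I'll check whether the resistance persists.

```bash
python3 -m creep '[[0,0,0,0,0.5]]' >/dev/null; python3 st.py; python3 -m creep '[[0,0,0,1,0.5],[0,0,0,1,0.5]]' >/dev/null; python3 st.py
```

```text
t 30.475 q [-1.1267  0.9466  1.2811  2.0272 -1.0703  1.0818 -2.1184] p [0.5221 0.1421 0.0414] F [ 5.7119 -9.765  -8.9437] T [-1.8309 -1.1635  0.3917] w 0.6698047114436653 gf 59.997535943984985
yaw y -160.3279009318845 z [ 0.002  -0.0048 -1.    ]
t 30.725 q [-1.1281  0.9507  1.2857  2.027  -1.0724  1.0866 -2.2553] p [0.5218 0.142  0.0413] F [  3.712  -11.595   -8.3642] T [-2.0338 -0.8473  2.2335] w 0.6717639559192209 gf 60.32456159591675
yaw y -168.27894567332967 z [ 0.0011 -0.0056 -1.    ]
```

```bash
python3 -m creep '[[0,0,0,1,0.5],[0,0,0,1,0.5]]' >/dev/null; python3 st.py; python3 -m creep '[[0,0,0,1,0.5],[0,0,0,1,0.5],[0,0,0,0,0.5]]' >/dev/null; python3 st.py
```

```text
t 30.975 q [-1.1292  0.9538  1.2893  2.027  -1.0749  1.0908 -2.3921] p [0.5216 0.1422 0.0413] F [  2.6612 -11.9108  -6.5682] T [-2.0394 -0.5781  2.5466] w 0.6727413192648826 gf 60.607709884643555
yaw y -176.2487571637951 z [ 0.0006 -0.0054 -1.    ]
t 31.35 q [-1.13    0.9563  1.2924  2.0275 -1.0777  1.0942 -2.5297] p [0.5215 0.1424 0.0413] F [ 3.2907 -9.3467 -7.4347] T [-1.6906 -0.3946  0.8411] w 0.6728632323803173 gf 60.112683176994324
yaw y 175.7174723798444 z [ 0.0005 -0.0046 -1.    ]
```

```bash
python3 -m creep '[[0,0,0,0,0.85],[0,0,0,0,0.85],[0,0,0,0,0.85],[0,0,-0.3,0,0.85],[0,0,-0.5,0,0.85],[0,0,-0.8,0,0.85],[0,0,-0.8,0,0.85],[0,0,-0.8,0,0.85],[0,0,-0.8,0,0.85],[0,0,0,0,0.85]]'
python3 - <<'E'
from h import *
d=grab('wrist');grab('top')
np.set_printoptions(precision=4,suppress=True,linewidth=200)
v,u=np.mgrid[150:330,220:430];P=pts(d,np.c_[u.ravel(),v.ravel()]);Z=P[:,2]
for n,lo,hi in(('tang',.095,.112),('bar',.059,.069)):
    m=((Z>lo)&(Z<hi));I=cv2.morphologyEx(m.reshape(v.shape).astype(np.uint8),cv2.MORPH_OPEN,np.ones((3,3)))
    k,l,s,_=cv2.connectedComponentsWithStats(I)
    for i in range(1,k):
        if s[i,4]<80: continue
        vv,uu=np.where(l==i);z=np.median(Z[(l==i).ravel()]);W=plane(d,np.c_[uu+220,vv+150],z);print(n,s[i],z,cv2.minAreaRect((W[:,:2]*1000).astype(np.float32)))
cv2.imwrite('pics/w6.png',d['pixels'])
E
python3 st.py
```

```text
clock: 32.6
position: [0.5317, 0.1283, 0.1823]
ee_rot: [-2.154, 2.261, 0.033]
force: [0.9, -0.8, 0.1]
width: 0.852
gripper_force: 0.0
tang [ 98 105  24  27 528] 0.10540867066624092 ((521.7561645507812, 141.82627868652344), (17.051891326904297, 14.716851234436035), 78.54595184326172)
bar [  67   85   81   31 1995] 0.06229262807823238 ((521.85400390625, 143.24728393554688), (24.145112991333008, 61.65837860107422), 87.1788101196289)
t 32.7 q [-1.1401  0.6704  1.317   1.889  -0.7372  1.1816 -2.7418] p [0.5305 0.1288 0.1805] F [ 0.4248 -0.2974  0.1044] T [ 0.0236  0.1176 -0.0023] w 0.8516693534613972 gf 0.0
yaw y 177.2253791536372 z [-0.004   0.0266 -0.9996]
```

View pics/w6.png

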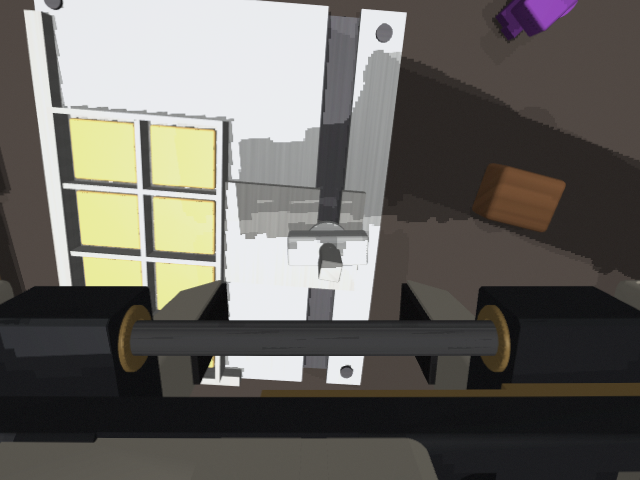

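The wrist view shows the bar at (328,248) and the tang at (330,262), upright in the notch. The tang top is at 105.4 mm, so the bolt has been drawn up against the lips. The nut's top at 62–63 mm puts the flange on the lug, and the tang yaw is within 5° of square. Joint 7 is at its limit, so I'll turn it back.

```bash
python3 -m creep '[[0,0,0,-1,0.85],[0,0,0,-1,0.85],[0,0,0,-1,0.85],[0,0,0,-1,0.85],[0,0,0,-1,0.85],[0,0,0,-1,0.85],[0,0,0,-1,0.85],[0,0,0,0,0.85]]' && python3 st.py && python3 -c "
from cell import sign_off
print(sign_off())"
```

```text
clock: 33.7
position: [0.5301, 0.129, 0.1798]
ee_rot: [-2.637, 1.673, 0.028]
force: [-0.5, 0.6, -0.2]
width: 0.851
gripper_force: 0.0
t 33.7 q [-1.0995  0.5868  1.1884  1.8874 -0.6401  1.1111 -2.3572] p [0.5301 0.129  0.1798] F [-0.4771  0.6074 -0.2449] T [0.0254 0.0968 0.0178] w 0.8511687420819868 gf 0.0
yaw y -154.77253251411454 z [-0.0051  0.0254 -0.9997]
the job is handed in; nothing more can be done
None
```

The job is handed in but came back with no verdict: by my last measurements the bolt is home in the notch, square to the slot within about 5° and drawn up under the lips with its nut tight on the lug, and the arm is clear. I had no direct reading of the nut's clamping force, and joint 7 briefly read -2.7418 against its stated limit of -2.74 before I turned it back.

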